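Swap the peg-board tools into their own trays

ROBOT

A 6-joint arm with a two-finger parallel gripper is mounted at the origin on the work surface. World frame = base frame: x ahead of the robot, y to its left, z up, the work surface at z = 0. Lengths are in m, angles in rad, forces in N, time in s.
With the tool pointing down it reaches from about 0.35 to 0.975 m from the base axis. Payload 4.9 kg.
Tool frame: the origin (TCP) lies midway between the tips of the shut fingers; the grasp point (between the pads) lies 19 mm behind it (ctrl.tcp_to_grasp is the distance from the TCP to the grasp point, in m); z points along the fingers, y is the line along which they close (so a half turn about z gives the same grasp; the last joint's range is limited). The gripper opens to 85 mm and grips with 20 to 120 N. Pads are 22 mm wide; open, the fingers measure 114 mm over their backs; the gripper's body (76 mm by 85 mm) begins 54 mm behind the grasp point. The pads swing forward as they close: fully open they stand 13 mm farther back than shut.
Start: joints at [-1.35, 0.053, 1.613, -0, 1.476, -0.119], TCP at [0.208, -0.589, 0.231] pointing down, gripper open.
Joint ranges: [-3.01, 3.01], [-1.01, 2.22], [0.06, 2.58], [-1.02, 4.17], [0.09, 2.62], [-3.14, 3.14]. Speed limits (rad/s): [2.57, 2.57, 3.14, 3.14, 3.14, 3.14].

INTERFACE

Orientations are given as a rotation vector (axis times angle).
In Python, from station import ctrl, imaging, job gives the robot as it stands (ctrl), with the cameras (imaging) and the job (job).
- The arm moves only by the tool jog_arm, called after "Request:" as a command line: name --pt "numbers of a row" for each row, then --argument value for the rest. Schema: {"type":"object","properties":{"rows":{"type":"array","items":{"type":"array","items":{"type":"number"},"minItems":7,"maxItems":7},"minItems":1,"maxItems":20},"grip_force":{"type":"number"},"only":{"type":"string"},"quiet":{"type":"boolean"},"lines":{"type":"string"}},"required":["rows"],"additionalProperties":false}. rows is a list of rows, 1 to 20 of them, each of 7 numbers: the finger opening in m, then dx, dy, dz in fractions of the full range, 1 being 100 cm, then a rotation vector rx, ry, rz in shares of pi rad (1.0 is pi rad); each row is the pose to reach, as a shift and turn from the pose commanded when the call began, along the tool's axes at that moment; what a row does not reach only later rows make up. A row lasts 1/12 s, in which the tool goes at most 0.0417 m and 0.125 rad, less where a joint would pass 70% of its speed; a pose out of reach is approached as far as the arm can. The fingers move at their own pace and stop on an object; grip_force is the grip in N (left out, the last holds). Time passes only in rows, so rows that do not move let the fingers close. The tool returns the time, the measured TCP pose, the force, the opening and the grip force at its end. only (a regular expression) keeps the lines of the reply that match it, lines (a string "A,B") keeps lines A to B, and quiet returns only ok. No shift or turn number may pass 1 either way. Input that does not fit is refused with a message, and nothing moves.
- ctrl.get_obs(): the state, without advancing time (a new reading comes with each control period).
- imaging.get_image(name): name is "scene" or "top" or "wrist"; returns the picture (480x640x3 uint8, red, green, blue); there is no depth.
- imaging.camera_params(name): a dict with "fx", "fy", "cx", "cy" (pixels), "k1" (the pictures are not rectified: a ray, as slopes to the right and down, at radius r is drawn at 1 + k1 r^2 times it, then the intrinsics apply), "T" (4x4, takes a point from camera to world coordinates); the wrist camera has in their place "tool_from_camera" (4x4, takes a point from camera to tool coordinates, whose origin is the TCP and whose axes are the flange's). Camera axes: x right, y down, z forward; pixel columns grow to the right and rows downward; lengths in m; the calibration is good to about 2 mm. A picture is of the moment at which its call begins: read the wrist's pose just before it. camera_params takes no time and is no camera call.
- job.finish_job(): hands the job in; it is judged then, once.
The state is a dict: "t": time; "q": joint angles; "dq": joint speeds; "effort": joint torques, N m; "tool_pos": TCP position; "tool_rot": TCP orientation; "contact_force": force on the tool from outside, world axes, zero at the start; "wrist_torque": the same for the moment, N m; "opening": finger opening in m; "grip_force": force on a finger pad.
Only numpy, scipy, OpenCV 4.12 (cv2) and the standard library are available. Lean on these libraries where they do the work, as an engineer would, in place of code of your own. Each camera call takes 0.05 s, during which the arm holds its last target. There are 200 camera calls.

TASK

The pliers, awl, spirit level and wooden block are all lying in one another's trays: swap them round, using the empty grey tray as the spare spot, until each lies flat, the same way up as now, centred and lengthwise in its own tray (yellow pliers in yellow, red awl in red, blue level in blue, wooden block in the wooden one) and the grey tray is empty again. Never put a tool down on the bare table or against another tool, and leave the clear screw sorter where it is.

Things in the scene. Friction and masses are not known exactly. Their poses are not given: they have to be found in the camera images.
- pliers: Loose pliers lying flat, 150 mm long along y: two yellow handles to -y, steel jaws to +y. Origin: on the underside, at mid length and width; z up. The handle pair is 18 mm high and splays a little, 35 mm wide (x) over both at y = 0, 44 mm at the ends; grip across both, along x, at y = -20 mm (38 mm wide). About 180 g. Belongs in the yellow tray.
- awl: Loose awl lying flat, 146 mm long along y: faceted red handle 26 mm wide (x), 24 mm high, from y = -73 to +12 mm, then a thin steel spike to y = +73 mm. Origin: on the underside level, at the middle of the whole length; z up. Grip the handle across x, at y = -25 mm. About 100 g. Belongs in the red tray.
- level: Loose pocket spirit level, a blue bar with a green vial, 140 mm (y) by 40 (x) by 22 high. Origin: centre of the underside; y lengthwise, z up. About 150 g. Belongs in the blue tray.
- block: Loose wooden mounting block with two dark screw holes, 120 mm (y) by 45 (x) by 25 high. Origin: centre of the underside; y lengthwise, z up. About 100 g. Belongs in the wooden tray.
- tray_yellow: Yellow shallow open tray, fixed, 110 (x) by 190 (y, long side) and 9 mm high over its rim; the rim is 4 mm thick, the inner floor lies 5 mm above the table. Origin: centre of the underside, on the table; y along the long side.
- tray_red: Red shallow open tray, fixed, 110 (x) by 190 (y, long side) and 9 mm high over its rim; the rim is 4 mm thick, the inner floor lies 5 mm above the table. Origin: centre of the underside, on the table; y along the long side.
- tray_blue: Blue shallow open tray, fixed, 110 (x) by 190 (y, long side) and 9 mm high over its rim; the rim is 4 mm thick, the inner floor lies 5 mm above the table. Origin: centre of the underside, on the table; y along the long side.
- tray_wood: Wooden (brown) shallow open tray, fixed, 110 (x) by 190 (y, long side) and 9 mm high over its rim; the rim is 4 mm thick, the inner floor lies 5 mm above the table. Origin: centre of the underside, on the table; y along the long side.
- tray_spare: Dark grey steel shallow open tray, fixed, 110 (x) by 190 (y, long side) and 9 mm high over its rim; the rim is 4 mm thick, the inner floor lies 5 mm above the table. Origin: centre of the underside, on the table; y along the long side. The spare tray, empty at the start.
- sorter: Clear plastic screw sorter with six compartments of screws, loose but to be left alone, 95 (x) by 165 (y) by 30 mm high, standing in line among the trays. Origin: centre of the underside.

How it is judged:
By the outcome, as a careful person would: the job done as asked, in the order asked, and still so for the second after the job is handed in, with the robot touching nothing.
It also fails if it takes over 138 s, if anything falls off the work surface, if the arm or the gripper's body presses on something with over 40 N, if the wrist force passes 120 N, or if a joint passes its speed limit or range.

## Working session

There is one attempt and no reset: what is moved stays moved. The work goes in short steps, Python scripts to look and compute and a tool call to move; the robot and the scene stay as the last step left them, time stands still between calls to the robot, and variables do not carry over. Pictures are saved under pics/ and viewed, at most 14 in all, crops included, and the job is handed in when it is done.

```bash
ls; mkdir -p pics; python3 - <<'E'
from station import ctrl, imaging, job
import cv2
for n in ("top","scene"):
    cv2.imwrite(f"pics/{n}0.png",imaging.get_image(n)[:,:,::-1])
    print(n,imaging.camera_params(n))
print(imaging.camera_params("wrist"));print(ctrl.get_obs())
E
```

```text
pics
station.py
top {'fx': 596.2996208575047, 'fy': 596.2996208575047, 'cx': 318.19259645853026, 'cy': 246.3041711486608, 'k1': -0.0682718892282503, 'T': array([[-0.02533067, -0.99536544,  0.09276856,  0.47334226],
       [-0.99963008,  0.02613939,  0.00751278,  0.00688883],
       [-0.00990287, -0.09254394, -0.99565936,  0.87284484],
       [ 0.        ,  0.        ,  0.        ,  1.        ]])}
scene {'fx': 600.0488362002054, 'fy': 600.0488362002054, 'cx': 316.6481527397965, 'cy': 232.9124898228856, 'k1': -0.1881491048571608, 'T': array([[ 0.27282208,  0.54060139, -0.79581295,  1.25971372],
       [ 0.9617933 , -0.13362045,  0.23895445, -0.22775862],
       [ 0.02284223, -0.83059961, -0.5564014 ,  0.55668352],
       [ 0.        ,  0.        ,  0.        ,  1.        ]])}
{'fx': 398.5622053108768, 'fy': 398.5622053108768, 'cx': 320.01873544199617, 'cy': 238.54128515496376, 'k1': -0.06409151917510322, 'tool_from_camera': array([[-7.86938372e-04, -9.57711080e-01, -2.87730547e-01,
         7.39439352e-02],
       [ 9.99998093e-01, -1.26791275e-03,  1.48526885e-03,
         2.39
[... 158 characters left out ...]
        1.00000000e+00]])}
{'t': 0.1, 'q': array([-1.35001828e+00,  5.32791229e-02,  1.61418051e+00,  9.90101362e-06,
        1.47599659e+00, -1.19009056e-01]), 'dq': array([ 0.00139831, -0.00164723, -0.00265438,  0.0005852 , -0.00067575,
        0.0002873 ]), 'effort': array([ 5.44491595e-04, -3.94901597e+01, -3.71365178e+01, -1.14683126e-04,
        3.83053586e-03, -7.67466133e-06]), 'tool_pos': array([ 0.20817544, -0.58870446,  0.230179  ]), 'tool_rot': array([-3.09452782e+00, -5.30856194e-01,  1.33348934e-04]), 'contact_force': array([ 0.88821868, -0.9352637 , -0.10349007]), 'wrist_torque': array([ 0.00382883, -0.02165421, -0.02348833]), 'grip_force': 0.0, 'opening': 0.08574265905651367}
```

View pics/top0.png

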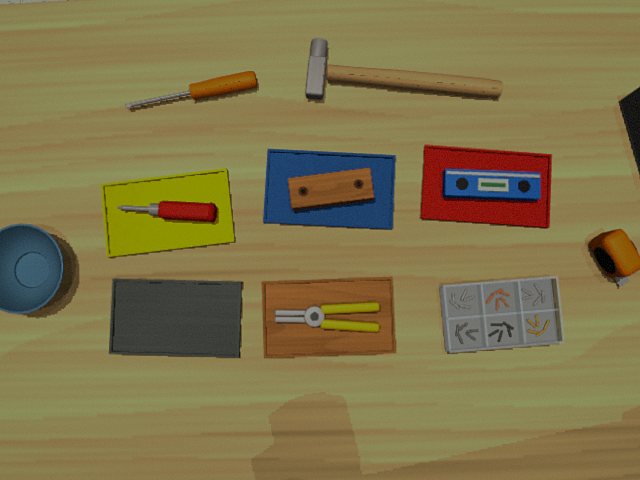

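View pics/scene0.png

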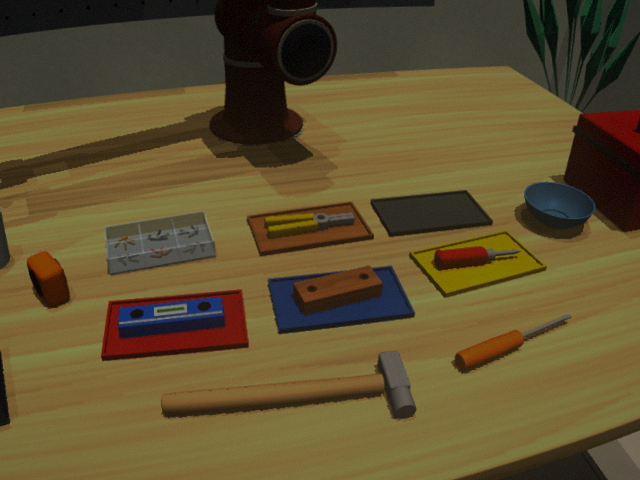

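```bash
cat > h.py <<'E'
import numpy as np, cv2
from scipy.optimize import minimize
from station import ctrl, imaging, job
S=4
def cam(n,o=None):
    p=dict(imaging.camera_params(n))
    if n=="wrist":
        T=np.eye(4);T[:3,:3]=cv2.Rodrigues(np.array(o["tool_rot"]))[0];T[:3,3]=o["tool_pos"]
        p["T"]=T@p["tool_from_camera"]
    return p
def proj(p,X):
    R=p["T"][:3,:3];c=(np.atleast_2d(X)-p["T"][:3,3])@R
    s=c[:,:2]/c[:,2:];s=s*(1+p["k1"]*(s**2).sum(1,keepdims=True))
    return s*[p["fx"],p["fy"]]+[p["cx"],p["cy"]]
def mask(img,seed,box,dh=7,ds=70,dv=90):
    hsv=cv2.cvtColor(img,cv2.COLOR_RGB2HSV).astype(int)
    x,y=seed;s=np.median(hsv[y-1:y+2,x-1:x+2].reshape(-1,3),0)
    d=np.abs(hsv-s);d[...,0]=np.minimum(d[...,0],180-d[...,0])
    m=((d[...,0]<=(dh if s[1]>90 else 180))&(d[...,1]<ds)&(d[...,2]<dv)).astype(np.uint8)
    b=np.zeros_like(m);b[box[1]:box[3],box[0]:box[2]]=1;m*=b
    m=cv2.morphologyEx(m,cv2.MORPH_OPEN,np.ones((2,2),np.uint8))
    n,l,st,_=cv2.connectedComponentsWithStats(m)
    keep=[i for i in range(1,n) if st[i,4]>25]
    pts=np.argwhere(np.isin(l,keep))[:,::-1].astype(np.float32)
    # pixel corners so the hull covers whole pixels
    pts=np.vstack([pts+d for d in ([-.5,-.5],[.5,.5],[-.5,.5],[.5,-.5])]).astype(np.float32)
    return cv2.convexHull(pts)[:,0],s
def box(w,y0,y1,z0,z1,w2=None):
    w2=w2 or w
    return np.array([[sx*(w if y==y0 else w2)/2,y,z] for sx in(-1,1) for y in(y0,y1) for z in(z0,z1)])
def place(M,v):
    x,y,a,z=v;c,s=np.cos(a),np.sin(a)
    return M@np.array([[c,s,0],[-s,c,0],[0,0,1]])+[x,y,z]
def fit(M,views,v0,freez=True,z=0):
    # views: list of (cam,hull); cost = area of symmetric difference of convex silhouettes
    def cost(u):
        v=[*(u[:3]*[1,1,10]),u[3] if freez else z];t=0
        for p,h in views:
            q=cv2.convexHull(proj(p,place(M,v)).astype(np.float32))
            a=cv2.intersectConvexConvex(q,h.astype(np.float32))[0]
            A=cv2.contourArea(h);t+=(A+cv2.contourArea(q)-2*a)/A
        return t
    u=np.array([v0[0],v0[1],v0[2]/10,z]);
    for d in(.02,.005,.002):
        n=4 if freez else 3
        sim=np.vstack([u]+[u+np.eye(4)[i]*d for i in range(n)])
        if not freez: sim=sim[:,:3];
        r=minimize(cost,sim[0],method="Nelder-Mead",options=dict(initial_simplex=sim,xatol=1e-5,fatol=1e-5,maxiter=600))
        u=np.append(r.x,z)[:4]
    return np.array([u[0],u[1],u[2]*10,u[3]]),r.fun
def ray(p,px,z):
    s=cv2.undistortPoints(np.array([[px]],float),np.array([[p["fx"],0,p["cx"]],[0,p["fy"],p["cy"]],[0,0,1]]),np.array([p["k1"],0,0,0.]))[0,0]
    d=p["T"][:3,:3]@[*s,1];c=p["T"][:3,3];return c+d*(z-c[2])/d[2]
TRAY=box(.110,-.095,.095,0,.009)
OBJ=dict(pliers=box(.044,-.075,0,0,.018,.035),
 awl=np.array([[x,y,z] for y in(-.073,.012) for x,z in((-.013,.007),(-.013,.017),(.013,.007),(.013,.017),(-.006,0),(.006,0),(-.006,.024),(.006,.024))]),
 level=box(.04,-.07,.07,0,.022),block=box(.045,-.06,.06,0,.025))
E
cat > m0.py <<'E'
from h import *
top=cv2.imread("pics/top0.png")[:,:,::-1].copy();sc=cv2.imread("pics/scene0.png")[:,:,::-1].copy()
J={ # name: top seed, top box, scene seed, scene box
"yellow":((115,240),(95,165,245,262),(440,275),(405,228,550,296)),
"blue":((280,215),(258,145,402,234),(310,316),(262,260,418,334)),
"red":((430,210),(414,140,558,233),(120,340),(98,285,252,360)),
"wood":((280,350),(256,272,402,362),(340,237),(242,200,376,255)),
"spare":((170,320),(104,274,247,362),(430,215),(368,188,495,238)),
"awl":((190,214),(155,198,222,226),(455,258),(430,243,492,272)),
"block":((330,190),(285,164,380,213),(340,293),(290,264,386,314)),
"level":((460,196),(438,166,546,203),(150,322),(114,294,228,338)),
"pliers":((350,309),(318,298,384,336),(290,222),(260,208,322,240))}
v=[(top,cam("top")),(sc,cam("scene"))]
for k,(a,b,c,d) in J.items():
    hs=[]
    for (im,p),s,bx in((v[0],a,b),(v[1],c,d)):
        h,col=mask(im,s,bx);hs.append((p,h))
    M=OBJ.get(k,TRAY);g=ray(v[0][1],a,.01)
    cen=ray(v[0][1],((b[0]+b[2])/2,(b[1]+b[3])/2),.01)
    if k in("awl","pliers"): cen[1]+=.03
    r=fit(M,hs,(cen[0],cen[1],0.02),True,.005 if k in OBJ else 0)
    if k in("awl","pliers"): pass
    r1=fit(M,hs[:1],r[0][:3],False,.005 if k in OBJ else 0)
    print(k,np.round(r[0],4),round(r[1],3),"top only",np.round(r1[0][:3],4),round(r1[1],3))
    for (im,p),(_,h) in zip(v,hs):
        for f,c2 in((h,(255,0,255)),(cv2.convexHull(proj(p,place(M,r[0])).astype(np.float32))[:,0],(0,255,255))):
            cv2.polylines(im,[np.round(f*16).astype(int)],True,c2,1,shift=4)
cv2.imwrite("pics/ov0.png",cv2.resize(np.vstack([top[130:370,90:570],sc[180:370,90:570]])[:,:,::-1],None,fx=1.39,fy=1.39))
E
python3 m0.py
```

```text
yellow [6.095e-01 2.352e-01 9.700e-02 4.000e-04] 0.05 top only [0.6091 0.2345 0.0939] 0.016
blue [ 0.6374 -0.0059 -0.0785  0.0037] 0.108 top only [ 0.638  -0.0064 -0.078 ] 0.005
red [ 6.367e-01 -2.382e-01 -9.820e-02 -2.000e-04] 0.047 top only [ 0.6361 -0.2392 -0.0967] 0.012
wood [ 0.4594 -0.0008 -0.0317  0.0085] 0.412 top only [0.4487 0.0008 0.0134] 0.167
spare [ 0.4545  0.2232 -0.0426  0.0026] 0.12 top only [ 0.4541  0.2232 -0.0454] 0.013
awl [ 0.6123  0.2359 -0.0926  0.0054] 0.327 top only [ 0.6119  0.2304 -0.0923] 0.155
block [ 0.6348 -0.0076  0.1017  0.0071] 0.24 top only [ 0.6349 -0.0078  0.103 ] 0.018
level [ 0.6334 -0.2402 -0.0339  0.0056] 0.575 top only [ 0.6341 -0.2416 -0.0252] 0.091
pliers [ 0.452   0.006  -0.0438  0.0044] 0.238 top only [ 0.4512  0.0049 -0.031 ] 0.119
```

View pics/ov0.png

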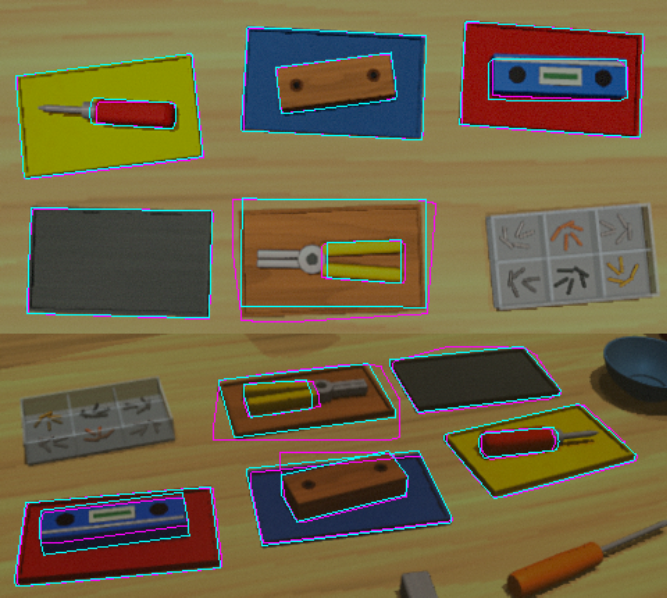

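```bash
python3 - <<'E'
import cv2
t=cv2.cvtColor(cv2.imread("pics/top0.png"),cv2.COLOR_BGR2HSV);s=cv2.cvtColor(cv2.imread("pics/scene0.png"),cv2.COLOR_BGR2HSV)
for n,im,P in(("top",t,dict(table=(410,300),table2=(250,250),wood=(280,350),woodin=(340,290),pl=(350,309),plsh=(350,330),lev=(460,196),levtop=(470,177),levdark=(500,188),awl=(190,214),awl2=(190,206),steel=(290,317))),
 ("scene",s,dict(table=(220,220),wood=(340,237),pl=(290,222),lev=(160,312),levside=(170,325),blk=(340,293),blkside=(330,300),blue=(310,316),bluerim=(400,310),grey=(430,215),awl=(455,258)))):
    print(n,{k:tuple(map(int,im[y,x])) for k,(x,y) in P.items()})
E
```

```text
top {'table': (23, 114, 141), 'table2': (20, 119, 143), 'wood': (15, 177, 127), 'woodin': (15, 188, 136), 'pl': (29, 230, 141), 'plsh': (23, 255, 91), 'lev': (111, 189, 54), 'levtop': (106, 212, 137), 'levdark': (47, 16, 147), 'awl': (2, 223, 144), 'awl2': (2, 216, 143), 'steel': (30, 10, 126)}
scene {'table': (23, 131, 132), 'wood': (13, 194, 108), 'pl': (22, 225, 59), 'lev': (52, 67, 103), 'levside': (122, 118, 39), 'blk': (14, 210, 80), 'blkside': (15, 172, 46), 'blue': (110, 147, 71), 'bluerim': (110, 142, 77), 'grey': (33, 61, 46), 'awl': (5, 225, 94)}
```

```bash
python3 - <<'E'
s=open('h.py').read()
a=s.index("def mask");b=s.index("    b=np.zeros_like(m)")
s=s[:a]+'''RNG=dict(yellow=(18,35,150,50),blue=(98,125,90,30),red=(170,190,150,30),wood=(7,18,155,30),awl=(170,190,120,30),block=(7,18,150,25),level=(95,130,85,25),pliers=(17,36,190,30))
def mask(img,k,box):
    hsv=cv2.cvtColor(img,cv2.COLOR_RGB2HSV).astype(int);H,Sa,V=np.moveaxis(hsv,2,0)
    if k=="spare": m=((Sa<75)&(V<80)).astype(np.uint8)
    else:
        l,u,sm,vm=RNG[k];H=np.where(H+180<=u,H+180,H) if u>180 else H
        m=((H>=l)&(H<=u)&(Sa>=sm)&(V>=vm)).astype(np.uint8)
'''+s[b:]
s=s.replace("[:,0],s\n","[:,0]\n")
open('h.py','w').write(s)
m=open('m0.py').read().replace("h,col=mask(im,s,bx)","h=mask(im,k,bx)").replace("ov0","ov1")
open('m0.py','w').write(m)
E
python3 m0.py
```

```text
yellow [0.6091 0.2341 0.098  0.0042] 0.161 top only [0.6092 0.2348 0.0951] 0.029
blue [ 0.6373 -0.0061 -0.079   0.004 ] 0.107 top only [ 0.6381 -0.0062 -0.0771] 0.007
red [ 6.366e-01 -2.380e-01 -9.470e-02  1.000e-04] 0.052 top only [ 0.6361 -0.2392 -0.096 ] 0.014
wood [0.4505 0.0008 0.0097 0.0007] 0.076 top only [4.501e-01 1.000e-04 8.400e-03] 0.017
spare [ 0.454   0.223  -0.0474  0.0005] 0.308 top only [ 0.4541  0.2231 -0.0487] 0.007
awl [ 0.6106  0.2333 -0.0738  0.0074] 0.422 top only [ 0.611   0.2303 -0.0839] 0.075
block [ 0.635  -0.0074  0.1037  0.005 ] 0.084 top only [ 0.6348 -0.0079  0.1101] 0.021
level [ 0.6359 -0.2408 -0.0607  0.0052] 0.091 top only [ 0.636  -0.2413 -0.0594] 0.032
pliers [ 0.4511  0.0062 -0.0368  0.004 ] 0.242 top only [ 0.4511  0.0057 -0.0382] 0.136
```

View pics/ov1.png

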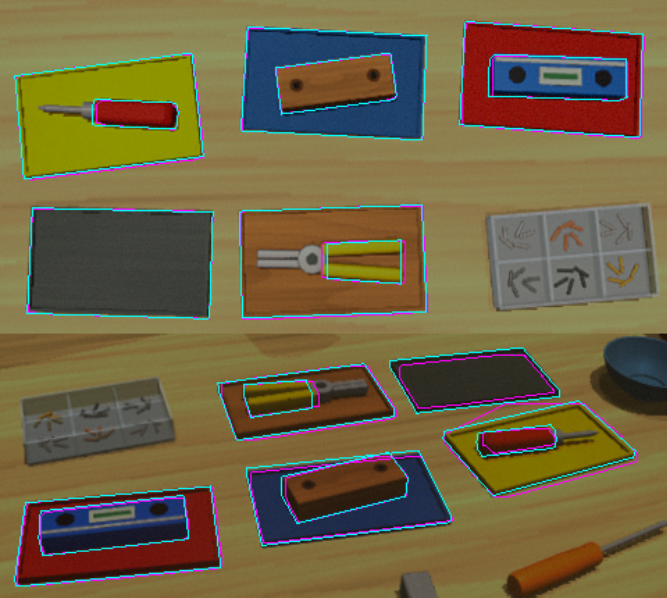

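```bash
cat > go.py <<'E'
# usage: go.py x y z a [x y z a ...]  -> shift/turn in present tool axes
import sys
from h import *
from scipy.spatial.transform import Rotation as Ro
o=ctrl.get_obs();R=Ro.from_rotvec(o["tool_rot"])
v=np.array(sys.argv[1:],float).reshape(-1,4)
print("t %.2f pos"%o["t"],np.round(o["tool_pos"],4),"open %.4f grip %.1f"%(o["opening"],o["grip_force"]),"F",np.round(o["contact_force"],1))
for x,y,z,a in v:
    c,s=np.cos(np.pi/2+a),np.sin(np.pi/2+a)
    G=Ro.from_matrix(np.array([[c,s,0],[s,-c,0],[0,0,-1]]))
    d=R.inv().apply(np.array([x,y,z])-o["tool_pos"]);r=(R.inv()*G).as_rotvec()
    print(np.round(d,4),np.round(r,4),"dist %.3f turn %.3f q6~%.2f"%(np.linalg.norm(d),np.linalg.norm(r),np.arctan2(y,x)-a))
E
python3 - <<'E'
from h import *
p=cam("top")
for n,a,b in(("pliers",((275.5,318,.012),(381,316,.014)),0),("awl",((118,209,.017),(216.5,211.5,.017)),0)):
    P=[ray(p,q[:2],q[2]) for q in a];d=P[0]-P[1];print(n,np.round(P,4).tolist(),"len",np.linalg.norm(d).round(4),"mid",((P[0]+P[1])/2).round(4),"yaw",np.arctan2(-d[0],d[1]).round(4))
E
python3 go.py .451 -.02 .08 -.03
```

```text
pliers [[0.4517, 0.0773, 0.012], [0.4508, -0.074, 0.014]] len 0.1513 mid [0.4513 0.0017 0.013 ] yaw -0.0062
awl [[0.6157, 0.3055, 0.017], [0.6078, 0.16, 0.017]] len 0.1457 mid [0.6118 0.2328 0.017 ] yaw -0.0543
t 0.10 pos [ 0.2082 -0.5887  0.2302] open 0.0857 grip 0.0 F [ 0.9 -0.9 -0.1]
[ 0.4184 -0.455   0.1511] [-0.0015 -0.0013 -1.201 ] dist 0.636 turn 1.201 q6~-0.01
```

```bash
python3 -c "
import cv2;i=cv2.imread('pics/top0.png')
a=cv2.resize(i[285:350,265:395],None,fx=6,fy=6,interpolation=2);b=cv2.resize(i[190:235,108:238],None,fx=6,fy=6,interpolation=2)
import numpy as np;cv2.imwrite('pics/c1.png',np.vstack([a,b])[:600])"
```

```text
(no output)
```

View pics/c1.png

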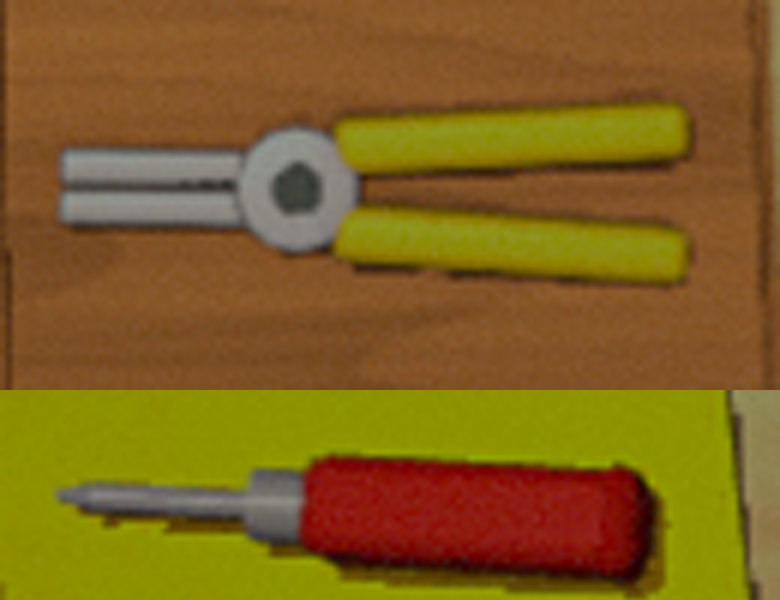

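Units first: turns go in shares of pi rad. So -1.2 rad / 3.1416 = -0.382.

Request:
jog_arm --pt "0.06 0.2 -0.2 0.05 0 0 -0.191" --pt "0.06 0.2 -0.2 0.05 0 0 -0.191" --pt "0.06 0.2 -0.2 0.05 0 0 -0.191" --pt "0.06 0.2 -0.2 0.05 0 0 -0.191" --pt "0.06 0.418 -0.455 0.15 0 0 -0.382" --pt "0.06 0.418 -0.455 0.15 0 0 -0.382" --pt "0.06 0.418 -0.455 0.15 0 0 -0.382" --pt "0.06 0.418 -0.455 0.15 0 0 -0.382" --pt "0.06 0.418 -0.455 0.15 0 0 -0.382" --pt "0.06 0.418 -0.455 0.15 0 0 -0.382" --pt "0.06 0.418 -0.455 0.15 0 0 -0.382" --pt "0.06 0.418 -0.455 0.15 0 0 -0.382" --pt "0.06 0.418 -0.455 0.15 0 0 -0.382" --pt "0.06 0.418 -0.455 0.15 0 0 -0.382" --pt "0.06 0.418 -0.455 0.15 0 0 -0.382" --pt "0.06 0.418 -0.455 0.15 0 0 -0.382" --pt "0.06 0.418 -0.455 0.15 0 0 -0.382" --pt "0.06 0.418 -0.455 0.15 0 0 -0.382" --pt "0.06 0.418 -0.455 0.15 0 0 -0.382" --grip_force 40

```text
t: 1.68
tool_pos: [0.4507, -0.0219, 0.0816]
tool_rot: [2.256, 2.185, -0.001]
contact_force: [-0.0, -0.7, -0.5]
opening: 0.0602
grip_force: 0.0
```

```bash
python3 go.py .4508 -.0172 .04 -.035 .4508 -.0172 .006 -.035
```

```text
t 1.68 pos [ 0.4507 -0.0219  0.0816] open 0.0602 grip 0.0 F [-0.  -0.7 -0.5]
[ 0.0047 -0.      0.0416] [0.0001 0.0006 0.0031] dist 0.042 turn 0.003 q6~-0.00
[ 0.0048 -0.      0.0756] [0.0001 0.0006 0.0031] dist 0.076 turn 0.003 q6~-0.00
```

Converted, 0.003 rad / 3.1416 = 0.001.

Request:
jog_arm --pt "0.06 0.0048 0 0.03 0 0 0.001" --pt "0.06 0.0048 0 0.06 0 0 0.001" --pt "0.06 0.0048 0 0.0755 0 0 0.001" --pt "0.06 0.0048 0 0.0755 0 0 0.001" --pt "0.06 0.0048 0 0.0755 0 0 0.001"

```text
t: 2.1
tool_pos: [0.4503, -0.0174, 0.0057]
tool_rot: [-2.261, -2.18, 0.001]
contact_force: [0.3, -0.5, 1.0]
opening: 0.0601
grip_force: 0.0
```

Request:
jog_arm --pt "0.03 0 0 0 0 0 0" --pt "0.03 0 0 0 0 0 0" --pt "0.03 0 0 0 0 0 0" --pt "0.03 0 0 0 0 0 0" --pt "0.03 0 0 0 0 0 0" --pt "0.03 0 0 0 0 0 0" --pt "0.03 0 0 0 0 0 0" --grip_force 40

```text
t: 2.68
tool_pos: [0.4528, -0.0171, 0.0082]
tool_rot: [2.256, 2.181, 0.002]
contact_force: [-0.4, -2.6, 7.0]
opening: 0.0372
grip_force: 40.6
```

Request:
jog_arm --pt "0.03 0 0 -0.02 0 0 0" --pt "0.03 0 0 -0.05 0 0 0" --pt "0.03 0 0 -0.07 0 0 0" --pt "0.03 0 0 -0.07 0 0 0"

```text
t: 3.02
tool_pos: [0.4546, -0.0168, 0.0812]
tool_rot: [2.253, 2.178, 0.009]
contact_force: [1.4, -0.6, -1.4]
opening: 0.0372
grip_force: 40.8
```

```bash
python3 go.py 0.4551 .2031 .075 -.048
```

```text
t 3.02 pos [ 0.4546 -0.0168  0.0812] open 0.0372 grip 40.8 F [ 1.4 -0.6 -1.4]
[ 0.2198 -0.007   0.0058] [0.0101 0.0015 0.0141] dist 0.220 turn 0.017 q6~0.47
```

Request:
jog_arm --pt "0.03 0 0 0 0 0 0" --pt "0.03 0 0 0 0 0 0" --pt "0.03 0 0 0 0 0 0"

```text
t: 3.27
tool_pos: [0.4495, -0.0159, 0.074]
tool_rot: [-2.257, -2.181, 0.003]
contact_force: [-0.3, -0.8, -1.2]
opening: 0.0373
grip_force: 40.8
```

```bash
python3 - <<'E'
from h import *
cv2.imwrite("pics/w1.png",imaging.get_image("wrist")[:,:,::-1])
E
```

```text
(no output)
```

View pics/w1.png

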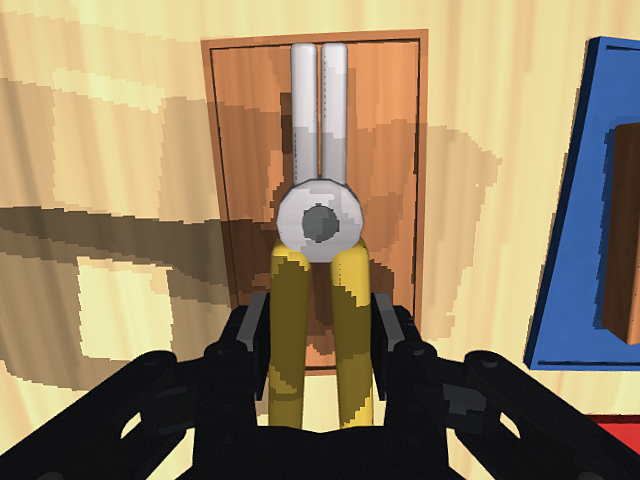

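```bash
cat > tip.py <<'E'
# tip.py col row dz...: point in tool x,y for a wrist pixel at depths tool z
import sys
from h import *
p=dict(imaging.camera_params("wrist"));p["T"]=p["tool_from_camera"]
for z in map(float,sys.argv[3:]): print(np.round(ray(p,(float(sys.argv[1]),float(sys.argv[2])),z),4))
E
python3 tip.py 319 43 -.005 -.01; python3 go.py 0.4551 .2031 .075 -.048 0.4551 .2031 .007 -.048
```

```text
[ 0.097   0.0004 -0.005 ]
[ 0.0962  0.0004 -0.01  ]
t 3.32 pos [ 0.4495 -0.0159  0.0739] open 0.0373 grip 40.8 F [-0.  -0.6 -1.8]
[ 0.219  -0.0019 -0.0009] [-0.0034 -0.0006  0.014 ] dist 0.219 turn 0.014 q6~0.47
[ 0.219  -0.0016  0.0671] [-0.0034 -0.0006  0.014 ] dist 0.229 turn 0.014 q6~0.47
```

Converted, 0.014 rad / 3.1416 = 0.0045.

Request:
jog_arm --pt "0.03 0.04 0 0 0 0 0" --pt "0.03 0.08 0 0 0 0 0.0045" --pt "0.03 0.12 -0.001 0 0 0 0.0045" --pt "0.03 0.16 -0.001 0 0 0 0.0045" --pt "0.03 0.2 -0.002 0 0 0 0.0045" --pt "0.03 0.219 -0.002 0 0 0 0.0045" --pt "0.03 0.219 -0.002 0 0 0 0.0045" --pt "0.03 0.219 -0.002 0 0 0 0.0045" --pt "0.03 0.219 -0.002 0 0 0 0.0045"

```text
t: 4.07
tool_pos: [0.4555, 0.2022, 0.0746]
tool_rot: [-2.273, -2.167, 0.004]
contact_force: [0.9, -0.1, -1.7]
opening: 0.0373
grip_force: 40.8
```

```bash
python3 go.py 0.4551 .2025 .007 -.048
```

```text
t 4.07 pos [0.4555 0.2022 0.0746] open 0.0373 grip 40.8 F [ 0.9 -0.1 -1.7]
[ 0.0003 -0.0003  0.0676] [-0.0022  0.0011  0.0001] dist 0.068 turn 0.002 q6~0.47
```

Request:
jog_arm --pt "0.03 0 0 0.03 0 0 0" --pt "0.03 0 0 0.055 0 0 0" --pt "0.03 0 0 0.062 0 0 0" --pt "0.03 0 0 0.067 0 0 0" --pt "0.03 0 0 0.067 0 0 0" --pt "0.03 0 0 0.067 0 0 0"

```text
t: 4.57
tool_pos: [0.4571, 0.2022, 0.0096]
tool_rot: [2.275, 2.165, 0.002]
contact_force: [0.9, 0.1, -0.9]
opening: 0.037
grip_force: 40.8
```

Request:
jog_arm --pt "0.056 0 0 0 0 0 0" --pt "0.056 0 0 0 0 0 0" --pt "0.056 0 0 0 0 0 0" --pt "0.056 0 0 0 0 0 0" --pt "0.056 0 0 -0.03 0 0 0" --pt "0.056 0 0 -0.07 0 0 0" --pt "0.056 0 0 -0.09 0 0 0" --pt "0.056 0 0 -0.09 0 0 0" --pt "0.056 0 0 -0.09 0 0 0"

```text
t: 5.32
tool_pos: [0.4577, 0.2032, 0.1008]
tool_rot: [2.273, 2.166, 0.006]
contact_force: [-0.3, -0.5, -0.3]
opening: 0.0558
grip_force: 0.0
```

```bash
python3 go.py .635 -.0076 .095 .104
```

```text
t 5.32 pos [0.4577 0.2032 0.1008] open 0.0558 grip 0.0 F [-0.3 -0.5 -0.3]
[-0.2021  0.1872  0.0062] [ 0.004  -0.001  -0.1519] dist 0.276 turn 0.152 q6~-0.12
```

Converted, -0.152 rad / 3.1416 = -0.0484.

Request:
jog_arm --pt "0.064 -0.03 0.03 0 0 0 -0.0318" --pt "0.064 -0.06 0.055 0 0 0 -0.0477" --pt "0.064 -0.09 0.085 0 0 0 -0.0484" --pt "0.064 -0.12 0.11 0 0 0 -0.0484" --pt "0.064 -0.15 0.14 0 0 0 -0.0484" --pt "0.064 -0.18 0.165 0 0 0 -0.0484" --pt "0.064 -0.202 0.187 0.006 0 0 -0.0484" --pt "0.064 -0.202 0.187 0.006 0 0 -0.0484" --pt "0.064 -0.202 0.187 0.006 0 0 -0.0484" --pt "0.064 -0.202 0.187 0.006 0 0 -0.0484" --pt "0.064 -0.202 0.187 0.006 0 0 -0.0484"

```text
t: 6.23
tool_pos: [0.6321, -0.0069, 0.0916]
tool_rot: [-2.1, -2.333, 0.002]
contact_force: [0.4, -0.4, -0.1]
opening: 0.0642
grip_force: 0.0
```

```bash
python3 go.py .635 -.0076 .007 .104
```

```text
t 6.23 pos [ 0.6321 -0.0069  0.0916] open 0.0642 grip 0.0 F [ 0.4 -0.4 -0.1]
[-0.0011  0.003   0.0846] [-0.0022 -0.0008  0.001 ] dist 0.085 turn 0.003 q6~-0.12
```

```bash
python3 - <<'E'
from h import *
cv2.imwrite("pics/w2.png",imaging.get_image("wrist")[:,:,::-1]);cv2.imwrite("pics/t2.png",imaging.get_image("top")[:,:,::-1])
E
```

```text
(no output)
```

View pics/w2.png

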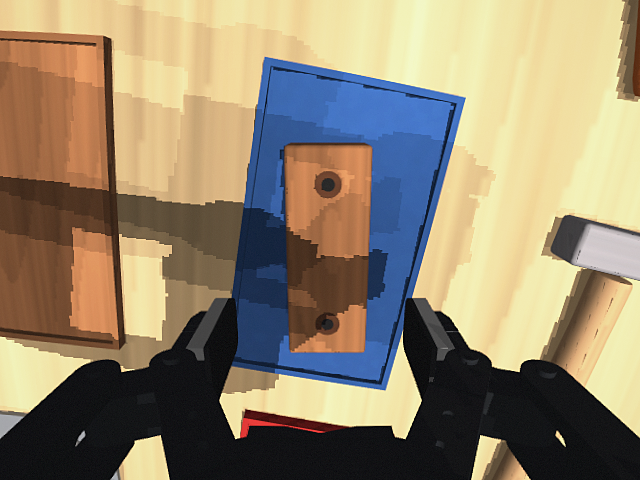

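Converted, 0.001 rad / 3.1416 = 0.0003.

Request:
jog_arm --pt "0.058 -0.001 0.003 0.03 0 0 0.0003" --pt "0.058 -0.001 0.003 0.055 0 0 0.0003" --pt "0.058 -0.001 0.003 0.075 0 0 0.0003" --pt "0.058 -0.001 0.003 0.084 0 0 0.0003" --pt "0.058 -0.001 0.003 0.084 0 0 0.0003" --pt "0.058 -0.001 0.003 0.084 0 0 0.0003"

```text
t: 6.83
tool_pos: [0.6364, -0.0081, 0.0092]
tool_rot: [-2.103, -2.334, -0.0]
contact_force: [-0.2, -0.6, -0.1]
opening: 0.0581
grip_force: 0.0
```

Request:
jog_arm --pt "0.03 0 0 0 0 0 0" --pt "0.03 0 0 0 0 0 0" --pt "0.03 0 0 0 0 0 0" --pt "0.03 0 0 0 0 0 0" --pt "0.03 0 0 0 0 0 0" --pt "0.03 0 0 0 0 0 0" --pt "0.03 0 0 0 0 0 0" --grip_force 40

```text
t: 7.42
tool_pos: [0.6382, -0.0087, 0.0111]
tool_rot: [2.102, 2.331, 0.004]
contact_force: [-1.1, 0.5, 6.0]
opening: 0.044
grip_force: 44.0
```

Request:
jog_arm --pt "0.03 0 0 -0.02 0 0 0" --pt "0.03 0 0 -0.05 0 0 0" --pt "0.03 0 0 -0.08 0 0 0" --pt "0.03 0 0 -0.08 0 0 0" --pt "0.03 0 0 -0.08 0 0 0" --pt "0.03 0 0 -0.08 0 0 0"

```text
t: 7.92
tool_pos: [0.636, -0.0086, 0.0883]
tool_rot: [-2.104, -2.332, 0.001]
contact_force: [0.3, 1.0, -1.4]
opening: 0.0441
grip_force: 43.3
```

```bash
python3 go.py 0.4502 .0003 .08 .0085
```

```text
t 7.92 pos [ 0.636  -0.0086  0.0883] open 0.0441 grip 43.3 F [ 0.3  1.  -1.4]
[ 0.0279 -0.1839  0.0084] [-0.0009 -0.0002  0.0944] dist 0.186 turn 0.094 q6~-0.01
```

Converted, 0.094 rad / 3.1416 = 0.0299.

Request:
jog_arm --pt "0.03 0.005 -0.037 0 0 0 0.0159" --pt "0.03 0.01 -0.074 0 0 0 0.0299" --pt "0.03 0.015 -0.11 0 0 0 0.0299" --pt "0.03 0.02 -0.15 0.004 0 0 0.0299" --pt "0.03 0.028 -0.184 0.008 0 0 0.0299" --pt "0.03 0.028 -0.184 0.008 0 0 0.0299" --pt "0.03 0.028 -0.184 0.008 0 0 0.0299" --pt "0.03 0.028 -0.184 0.008 0 0 0.0299" --pt "0.03 0.028 -0.184 0.008 0 0 0.0299"

```text
t: 8.67
tool_pos: [0.4517, 0.0001, 0.0811]
tool_rot: [2.211, 2.231, 0.001]
contact_force: [-0.3, -0.4, -0.4]
opening: 0.0437
grip_force: 43.1
```

Request:
jog_arm --pt "0.03 0 0 0 0 0 0" --pt "0.03 0 0 0 0 0 0" --pt "0.03 0 0 0 0 0 0"

```text
t: 8.92
tool_pos: [0.4515, 0.0002, 0.0811]
tool_rot: [2.211, 2.231, 0.0]
contact_force: [-0.3, -0.1, -0.9]
opening: 0.0439
grip_force: 43.1
```

```bash
python3 go.py 0.4502 -.0003 .009 .0085
```

```text
t 8.92 pos [4.515e-01 2.000e-04 8.110e-02] open 0.0439 grip 43.1 F [-0.3 -0.1 -0.9]
[-0.0005 -0.0013  0.0721] [0.0002 0.     0.0005] dist 0.072 turn 0.001 q6~-0.01
```

Request:
jog_arm --pt "0.03 0 -0.001 0.03 0 0 0" --pt "0.03 0 -0.001 0.055 0 0 0" --pt "0.03 0 -0.001 0.065 0 0 0" --pt "0.03 0 -0.001 0.071 0 0 0" --pt "0.03 0 -0.001 0.071 0 0 0" --pt "0.03 0 -0.001 0.071 0 0 0"

```text
t: 9.42
tool_pos: [0.4504, 0.0002, 0.011]
tool_rot: [-2.211, -2.231, 0.0]
contact_force: [-2.0, -0.1, 3.4]
opening: 0.0442
grip_force: 44.2
```

Request:
jog_arm --pt "0.06 0 0 0 0 0 0" --pt "0.06 0 0 0 0 0 0" --pt "0.06 0 0 0 0 0 0" --pt "0.06 0 0 0 0 0 0" --pt "0.06 0 0 -0.03 0 0 0" --pt "0.06 0 0 -0.07 0 0 0" --pt "0.06 0 0 -0.09 0 0 0" --pt "0.06 0 0 -0.09 0 0 0" --pt "0.06 0 0 -0.09 0 0 0" --pt "0.06 0 0 -0.09 0 0 0"

```text
t: 10.25
tool_pos: [0.449, 0.0004, 0.0989]
tool_rot: [-2.211, -2.231, 0.001]
contact_force: [-0.7, 1.0, -0.8]
opening: 0.06
grip_force: 0.0
```

```bash
python3 go.py .636 -.241 .09 -.06
```

```text
t 10.25 pos [4.49e-01 4.00e-04 9.89e-02] open 0.0600 grip 0.0 F [-0.7  1.  -0.8]
[-0.2431  0.1849  0.0086] [-0.0013 -0.0002  0.069 ] dist 0.306 turn 0.069 q6~-0.30
```

Converted, 0.069 rad / 3.1416 = 0.022.

Request:
jog_arm --pt "0.056 -0.03 0.02 0 0 0 0.022" --pt "0.056 -0.06 0.045 0 0 0 0.022" --pt "0.056 -0.09 0.07 0 0 0 0.022" --pt "0.056 -0.12 0.09 0 0 0 0.022" --pt "0.056 -0.15 0.115 0 0 0 0.022" --pt "0.056 -0.18 0.14 0 0 0 0.022" --pt "0.056 -0.21 0.16 0 0 0 0.022" --pt "0.056 -0.243 0.185 0.008 0 0 0.022" --pt "0.056 -0.243 0.185 0.008 0 0 0.022" --pt "0.056 -0.243 0.185 0.008 0 0 0.022" --pt "0.056 -0.243 0.185 0.008 0 0 0.022" --pt "0.056 -0.243 0.185 0.008 0 0 0.022" --pt "0.056 -0.243 0.185 0.008 0 0 0.022"

```text
t: 11.33
tool_pos: [0.6362, -0.2398, 0.0919]
tool_rot: [-2.286, -2.155, 0.0]
contact_force: [0.5, 0.7, -0.1]
opening: 0.0563
grip_force: 0.0
```

```bash
python3 go.py .636 -.241 .007 -.06;python3 - <<'E'
from h import *
cv2.imwrite("pics/w3.png",imaging.get_image("wrist")[:,:,::-1]);cv2.imwrite("pics/t3.png",imaging.get_image("top")[:,:,::-1])
w=cv2.imread("pics/w3.png");t=cv2.imread("pics/t3.png")
cv2.imwrite("pics/wt3.png",np.hstack([cv2.resize(w,(400,300)),cv2.resize(t[150:370,90:400],(400,284))[:284] if 0 else cv2.resize(t,(400,300))]))
E
```

```text
t 11.33 pos [ 0.6362 -0.2398  0.0919] open 0.0563 grip 0.0 F [ 0.5  0.7 -0.1]
[-0.0012 -0.0001  0.0849] [-0.0002 -0.0002  0.0011] dist 0.085 turn 0.001 q6~-0.30
```

View pics/wt3.png

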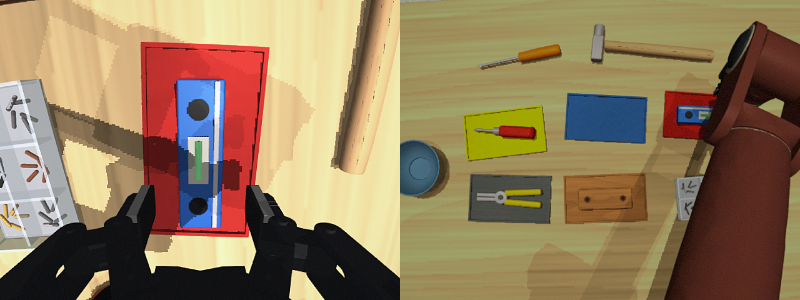

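Request:
jog_arm --pt "0.056 -0.001 0 0.03 0 0 0" --pt "0.056 -0.001 0 0.055 0 0 0" --pt "0.056 -0.001 0 0.075 0 0 0" --pt "0.056 -0.001 0 0.084 0 0 0" --pt "0.056 -0.001 0 0.084 0 0 0" --pt "0.056 -0.001 0 0.084 0 0 0"

```text
t: 11.93
tool_pos: [0.6369, -0.2418, 0.0084]
tool_rot: [2.286, 2.154, 0.0]
contact_force: [0.2, -0.1, 1.5]
opening: 0.0562
grip_force: 0.0
```

Request:
jog_arm --pt "0.03 0 0 0 0 0 0" --pt "0.03 0 0 0 0 0 0" --pt "0.03 0 0 0 0 0 0" --pt "0.03 0 0 0 0 0 0" --pt "0.03 0 0 0 0 0 0" --pt "0.03 0 0 0 0 0 0" --pt "0.03 0 0 0 0 0 0" --grip_force 40

```text
t: 12.52
tool_pos: [0.6383, -0.2428, 0.0105]
tool_rot: [2.284, 2.151, 0.002]
contact_force: [-0.9, 1.4, 6.2]
opening: 0.039
grip_force: 43.3
```

Request:
jog_arm --pt "0.03 0 0 -0.02 0 0 0" --pt "0.03 0 0 -0.05 0 0 0" --pt "0.03 0 0 -0.08 0 0 0" --pt "0.03 0 0 -0.08 0 0 0" --pt "0.03 0 0 -0.08 0 0 0" --pt "0.03 0 0 -0.08 0 0 0"

```text
t: 13.02
tool_pos: [0.6361, -0.2417, 0.0868]
tool_rot: [-2.286, -2.153, 0.001]
contact_force: [-0.5, -0.3, -1.9]
opening: 0.0389
grip_force: 42.4
```

```bash
python3 go.py 0.638 -.0065 .085 -.0775
```

```text
t 13.02 pos [ 0.6361 -0.2417  0.0868] open 0.0389 grip 42.4 F [-0.5 -0.3 -1.9]
[ 0.2349 -0.0122  0.002 ] [-0.0013 -0.0006  0.0175] dist 0.235 turn 0.018 q6~0.07
```

Converted, 0.017 rad / 3.1416 = 0.0054.

Request:
jog_arm --pt "0.03 0.04 -0.002 0 0 0 0.0054" --pt "0.03 0.08 -0.004 0 0 0 0.0054" --pt "0.03 0.12 -0.006 0 0 0 0.0054" --pt "0.03 0.16 -0.008 0 0 0 0.0054" --pt "0.03 0.2 -0.01 0 0 0 0.0054" --pt "0.03 0.235 -0.012 0.002 0 0 0.0054" --pt "0.03 0.235 -0.012 0.002 0 0 0.0054" --pt "0.03 0.235 -0.012 0.002 0 0 0.0054" --pt "0.03 0.235 -0.012 0.002 0 0 0.0054" --pt "0.03 0.235 -0.012 0.002 0 0 0.0054" --pt "0.03 0.235 -0.012 0.002 0 0 0.0054" --pt "0.03 0.235 -0.012 0.002 0 0 0.0054"

```text
t: 14.02
tool_pos: [0.6388, -0.008, 0.0856]
tool_rot: [-2.307, -2.132, 0.0]
contact_force: [-0.3, 0.4, -2.4]
opening: 0.0389
grip_force: 42.3
```

```bash
python3 go.py 0.638 -.0068 .009 -.0775
```

```text
t 14.02 pos [ 0.6388 -0.008   0.0856] open 0.0389 grip 42.3 F [-0.3  0.4 -2.4]
[ 0.0012 -0.0009  0.0766] [-0.0003  0.0001 -0.0014] dist 0.077 turn 0.001 q6~0.07
```

Request:
jog_arm --pt "0.03 0.001 -0.001 0.03 0 0 0" --pt "0.03 0.001 -0.001 0.06 0 0 0" --pt "0.03 0.001 -0.001 0.07 0 0 0" --pt "0.03 0.001 -0.001 0.0755 0 0 0" --pt "0.03 0.001 -0.001 0.0755 0 0 0" --pt "0.03 0.001 -0.001 0.0755 0 0 0"

```text
t: 14.52
tool_pos: [0.6386, -0.0062, 0.0111]
tool_rot: [2.305, 2.133, 0.001]
contact_force: [0.2, -0.0, -1.7]
opening: 0.0392
grip_force: 42.7
```

Request:
jog_arm --pt "0.056 0 0 0 0 0 0" --pt "0.056 0 0 0 0 0 0" --pt "0.056 0 0 0 0 0 0" --pt "0.056 0 0 0 0 0 0" --pt "0.056 0 0 -0.03 0 0 0" --pt "0.056 0 0 -0.07 0 0 0" --pt "0.056 0 0 -0.09 0 0 0" --pt "0.056 0 0 -0.09 0 0 0" --pt "0.056 0 0 -0.09 0 0 0" --pt "0.056 0 0 -0.09 0 0 0"

```text
t: 15.35
tool_pos: [0.6373, -0.0055, 0.0994]
tool_rot: [-2.304, -2.134, 0.001]
contact_force: [-0.7, -0.2, -1.0]
opening: 0.0558
grip_force: 0.0
```

```bash
python3 go.py .610 .208 .09 -.075
```

```text
t 15.35 pos [ 0.6373 -0.0055  0.0994] open 0.0558 grip 0.0 F [-0.7 -0.2 -1. ]
[ 0.2108 -0.0436  0.0095] [-0.0014 -0.0001 -0.002 ] dist 0.215 turn 0.002 q6~0.40
```

Request:
jog_arm --pt "0.05 0.04 -0.008 0 0 0 0" --pt "0.05 0.08 -0.016 0 0 0 0" --pt "0.05 0.12 -0.024 0 0 0 0" --pt "0.05 0.16 -0.032 0 0 0 0" --pt "0.05 0.2 -0.04 0 0 0 0" --pt "0.05 0.211 -0.0435 0.009 0 0 0" --pt "0.05 0.211 -0.0435 0.009 0 0 0" --pt "0.05 0.211 -0.0435 0.009 0 0 0" --pt "0.05 0.211 -0.0435 0.009 0 0 0" --pt "0.05 0.211 -0.0435 0.009 0 0 0" --pt "0.05 0.211 -0.0435 0.009 0 0 0"

```text
t: 16.27
tool_pos: [0.6112, 0.2066, 0.0913]
tool_rot: [2.307, 2.132, -0.0]
contact_force: [-0.2, -0.5, 0.3]
opening: 0.0503
grip_force: 0.0
```

```bash
python3 go.py .610 .208 .007 -.075;python3 - <<'E'
from h import *
cv2.imwrite("pics/w4.png",imaging.get_image("wrist")[:,:,::-1])
E
```

```text
t 16.27 pos [0.6112 0.2066 0.0913] open 0.0503 grip 0.0 F [-0.2 -0.5  0.3]
[ 0.0013 -0.0013  0.0843] [ 0.      0.0002 -0.004 ] dist 0.084 turn 0.004 q6~0.40
```

View pics/w4.png

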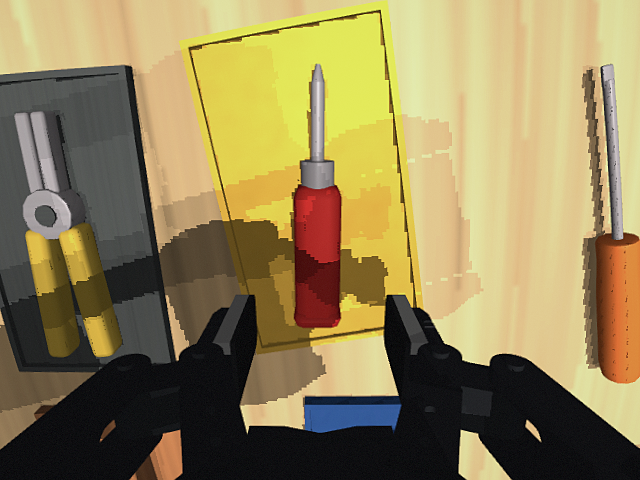

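```bash
python3 tip.py 318 65 .074;python3 tip.py 318 327 .074
```

```text
[ 0.1    -0.0002  0.074 ]
[-0.0492 -0.0005  0.074 ]
```

Request:
jog_arm --pt "0.05 0.001 -0.001 0.03 0 0 0" --pt "0.05 0.001 -0.001 0.055 0 0 0" --pt "0.05 0.001 -0.001 0.075 0 0 0" --pt "0.05 0.001 -0.001 0.0835 0 0 0" --pt "0.05 0.001 -0.001 0.0835 0 0 0" --pt "0.05 0.001 -0.001 0.0835 0 0 0"

```text
t: 16.82
tool_pos: [0.6102, 0.2087, 0.0082]
tool_rot: [2.306, 2.133, 0.0]
contact_force: [-0.0, 0.2, 0.1]
opening: 0.0497
grip_force: 0.0
```

Request:
jog_arm --pt "0.02 0 0 0 0 0 0" --pt "0.02 0 0 0 0 0 0" --pt "0.02 0 0 0 0 0 0" --pt "0.02 0 0 0 0 0 0" --pt "0.02 0 0 0 0 0 0" --pt "0.02 0 0 0 0 0 0" --pt "0.02 0 0 0 0 0 0" --grip_force 40

```text
t: 17.4
tool_pos: [0.6117, 0.2095, 0.0102]
tool_rot: [2.304, 2.133, 0.005]
contact_force: [1.0, -0.9, 6.3]
opening: 0.025
grip_force: 40.5
```

Request:
jog_arm --pt "0.02 0 0 -0.02 0 0 0" --pt "0.02 0 0 -0.05 0 0 0" --pt "0.02 0 0 -0.08 0 0 0" --pt "0.02 0 0 -0.08 0 0 0" --pt "0.02 0 0 -0.08 0 0 0" --pt "0.02 0 0 -0.08 0 0 0"

```text
t: 17.9
tool_pos: [0.6093, 0.2091, 0.0873]
tool_rot: [-2.305, -2.134, 0.001]
contact_force: [0.1, 0.2, -2.4]
opening: 0.0252
grip_force: 39.8
```

```bash
python3 go.py 0.6338 -.264 .085 -.0963
```

```text
t 17.90 pos [0.6093 0.2091 0.0873] open 0.0252 grip 39.8 F [ 0.1  0.2 -2.4]
[-0.4698  0.0607  0.0024] [-0.0008  0.0003  0.0194] dist 0.474 turn 0.019 q6~-0.30
```

```bash
python3 - <<'E'
from h import *
cv2.imwrite("pics/w5.png",imaging.get_image("wrist")[:,:,::-1])
E
```

```text
(no output)
```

View pics/w5.png

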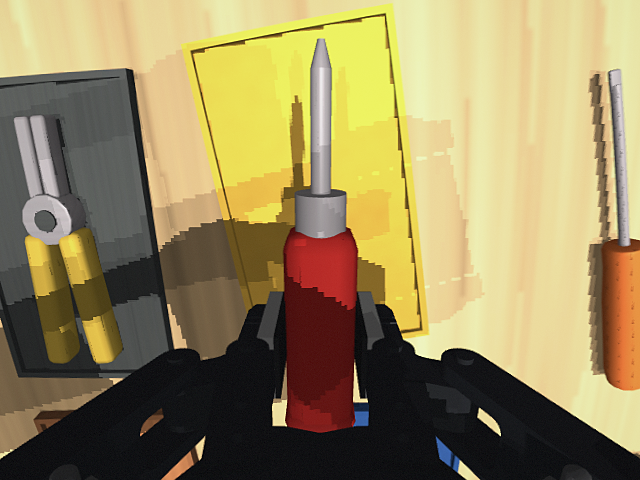

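Units first: turns go in shares of pi rad. So 0.019 rad / 3.1416 = 0.006.

```bash
python3 tip.py 321 39 -.007
```

```text
[ 0.0979  0.001  -0.007 ]
```

Request:
jog_arm --pt "0.02 -0.04 0.005 0 0 0 0.006" --pt "0.02 -0.08 0.01 0 0 0 0.006" --pt "0.02 -0.12 0.015 0 0 0 0.006" --pt "0.02 -0.16 0.02 0 0 0 0.006" --pt "0.02 -0.2 0.025 0 0 0 0.006" --pt "0.02 -0.24 0.03 0 0 0 0.006" --pt "0.02 -0.28 0.035 0 0 0 0.006" --pt "0.02 -0.32 0.04 0 0 0 0.006" --pt "0.02 -0.36 0.045 0 0 0 0.006" --pt "0.02 -0.4 0.05 0 0 0 0.006" --pt "0.02 -0.44 0.055 0 0 0 0.006" --pt "0.02 -0.468 0.0607 0.002 0 0 0.006" --pt "0.02 -0.468 0.0607 0.002 0 0 0.006" --pt "0.02 -0.468 0.0607 0.002 0 0 0.006" --pt "0.02 -0.468 0.0607 0.002 0 0 0.006" --pt "0.02 -0.468 0.0607 0.002 0 0 0.006" --pt "0.02 -0.468 0.0607 0.002 0 0 0.006"

```text
t: 19.37
tool_pos: [0.6342, -0.2604, 0.0851]
tool_rot: [-2.323, -2.113, 0.0]
contact_force: [-0.1, -0.2, -0.8]
opening: 0.0253
grip_force: 39.7
```

```bash
python3 go.py 0.6338 -.2637 .009 -.0963
```

```text
t 19.37 pos [ 0.6342 -0.2604  0.0851] open 0.0253 grip 39.7 F [-0.1 -0.2 -0.8]
[-0.0033  0.      0.0761] [-0.0012 -0.0007  0.0021] dist 0.076 turn 0.002 q6~-0.30
```

Converted, 0.002 rad / 3.1416 = 0.0006.

Request:
jog_arm --pt "0.02 -0.003 0 0.03 0 0 0.0006" --pt "0.02 -0.003 0 0.06 0 0 0.0006" --pt "0.02 -0.003 0 0.07 0 0 0.0006" --pt "0.02 -0.003 0 0.075 0 0 0.0006" --pt "0.02 -0.003 0 0.075 0 0 0.0006" --pt "0.02 -0.003 0 0.075 0 0 0.0006"

```text
t: 19.87
tool_pos: [0.6346, -0.2645, 0.0114]
tool_rot: [2.326, 2.111, 0.0]
contact_force: [-0.2, 0.2, -1.2]
opening: 0.0247
grip_force: 40.2
```

Request:
jog_arm --pt "0.05 0 0 0 0 0 0" --pt "0.05 0 0 0 0 0 0" --pt "0.05 0 0 0 0 0 0" --pt "0.05 0 0 0 0 0 0" --pt "0.05 0 0 -0.03 0 0 0" --pt "0.05 0 0 -0.07 0 0 0" --pt "0.05 0 0 -0.09 0 0 0" --pt "0.05 0 0 -0.09 0 0 0" --pt "0.05 0 0 -0.09 0 0 0" --pt "0.05 0 0 -0.09 0 0 0"

```text
t: 20.7
tool_pos: [0.6336, -0.2649, 0.1]
tool_rot: [-2.327, -2.109, 0.001]
contact_force: [0.2, -0.9, -0.2]
opening: 0.0503
grip_force: 0.0
```

```bash
python3 - <<'E'
from h import *
t=imaging.get_image("top");cv2.imwrite("pics/t6.png",t[:,:,::-1]);p=cam("top")
h=mask(t,"pliers",(140,270,240,360))
print("handles",h.min(0),h.max(0))
M=box(.044,-.075,.012,0,.018,.032)
print(fit(M,[(p,h)],(.454,.22,-.05),False,.005))
v,r=fit(OBJ["block"],[(p,mask(t,"block",(275,285,385,350)))],(.45,0,.01),False,.005);print("block",v.round(4),r)
v,r=fit(OBJ["level"],[(p,mask(t,"level",(0,0,1,1)))],(.638,-.006,-.07),False,.005) if 0 else (0,0)
E
python3 go.py .4541 .2023 .095 -.048
```

```text
handles [167.5 302.5] [227.5 333.5]
(array([ 0.45660519,  0.22247002, -0.03721238,  0.005     ]), np.float64(0.08488335088145749))
block [ 0.4275  0.0024 -0.0249  0.005 ] 0.6081447860508689
t 20.75 pos [ 0.6331 -0.2646  0.0989] open 0.0498 grip 0.0 F [-0.4  1.  -0.2]
[ 0.4471 -0.2238  0.0051] [-0.0027 -0.0012 -0.05  ] dist 0.500 turn 0.050 q6~0.47
```

View pics/t6.png

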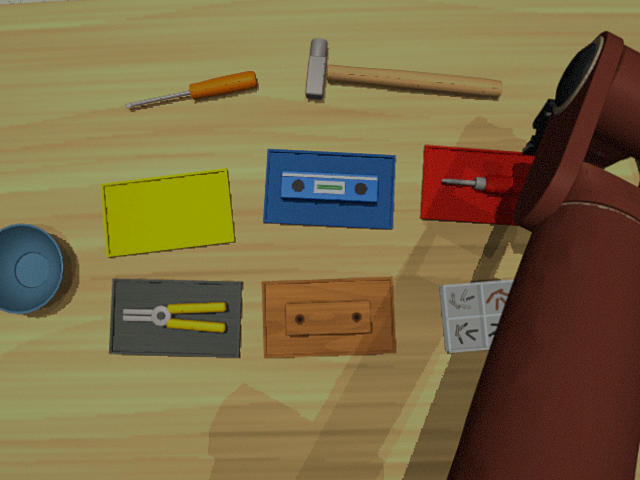

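Converted, -0.05 rad / 3.1416 = -0.0159.

Request:
jog_arm --pt "0.056 0.037 -0.018 0 0 0 -0.0159" --pt "0.056 0.074 -0.037 0 0 0 -0.0159" --pt "0.056 0.11 -0.055 0 0 0 -0.0159" --pt "0.056 0.15 -0.075 0 0 0 -0.0159" --pt "0.056 0.185 -0.092 0 0 0 -0.0159" --pt "0.056 0.22 -0.11 0 0 0 -0.0159" --pt "0.056 0.26 -0.13 0 0 0 -0.0159" --pt "0.056 0.3 -0.15 0 0 0 -0.0159" --pt "0.056 0.335 -0.168 0 0 0 -0.0159" --pt "0.056 0.37 -0.185 0 0 0 -0.0159" --pt "0.056 0.41 -0.205 0 0 0 -0.0159" --pt "0.056 0.447 -0.222 0.005 0 0 -0.0159" --pt "0.056 0.447 -0.222 0.005 0 0 -0.0159" --pt "0.056 0.447 -0.222 0.005 0 0 -0.0159" --pt "0.056 0.447 -0.222 0.005 0 0 -0.0159" --pt "0.056 0.447 -0.222 0.005 0 0 -0.0159" --pt "0.056 0.447 -0.222 0.005 0 0 -0.0159" --pt "0.056 0.447 -0.222 0.005 0 0 -0.0159"

```text
t: 22.25
tool_pos: [0.4575, 0.2003, 0.0957]
tool_rot: [2.277, 2.165, -0.0]
contact_force: [-0.7, -1.1, 0.0]
opening: 0.0557
grip_force: 0.0
```

```bash
python3 go.py .4558 .2025 .006 -.045
```

```text
t 22.25 pos [0.4575 0.2003 0.0957] open 0.0557 grip 0.0 F [-0.7 -1.1  0. ]
[ 0.0022 -0.0018  0.0897] [-0.0001  0.0001 -0.0053] dist 0.090 turn 0.005 q6~0.46
```

Then lift and carry: target in yellow is the tray centre less 20 mm along its axis, (.6111, .2139), yaw .095.

Converted, -0.005 rad / 3.1416 = -0.0016.

Request:
jog_arm --pt "0.056 0.002 -0.002 0.03 0 0 -0.0016" --pt "0.056 0.002 -0.002 0.06 0 0 -0.0016" --pt "0.056 0.002 -0.002 0.08 0 0 -0.0016" --pt "0.056 0.002 -0.002 0.089 0 0 -0.0016" --pt "0.056 0.002 -0.002 0.089 0 0 -0.0016" --pt "0.056 0.002 -0.002 0.089 0 0 -0.0016"

```text
t: 22.75
tool_pos: [0.4555, 0.2031, 0.0072]
tool_rot: [2.27, 2.172, 0.0]
contact_force: [0.7, 0.5, 0.2]
opening: 0.0559
grip_force: 0.0
```

Request:
jog_arm --pt "0.03 0 0 0 0 0 0" --pt "0.03 0 0 0 0 0 0" --pt "0.03 0 0 0 0 0 0" --pt "0.03 0 0 0 0 0 0" --pt "0.03 0 0 0 0 0 0" --pt "0.03 0 0 0 0 0 0" --pt "0.03 0 0 0 0 0 0" --grip_force 40

```text
t: 23.33
tool_pos: [0.457, 0.2039, 0.0091]
tool_rot: [2.267, 2.172, 0.006]
contact_force: [-0.5, -0.8, 6.8]
opening: 0.0374
grip_force: 40.6
```

Request:
jog_arm --pt "0.03 0 0 -0.02 0 0 0" --pt "0.03 0 0 -0.05 0 0 0" --pt "0.03 0 0 -0.08 0 0 0" --pt "0.03 0 0 -0.08 0 0 0" --pt "0.03 0 0 -0.08 0 0 0" --pt "0.03 0 0 -0.08 0 0 0" --pt "0.03 0 0 -0.08 0 0 0"

```text
t: 23.92
tool_pos: [0.4536, 0.2032, 0.085]
tool_rot: [-2.267, -2.172, 0.005]
contact_force: [-0.3, -0.7, -1.9]
opening: 0.0372
grip_force: 40.7
```

```bash
python3 go.py .6111 .2139 .085 .095; python3 - <<'E'
from h import *
cv2.imwrite("pics/w6.png",imaging.get_image("wrist")[:,:,::-1])
E
```

```text
t 23.92 pos [0.4536 0.2032 0.085 ] open 0.0372 grip 40.7 F [-0.3 -0.7 -1.9]
[ 0.0175  0.1569 -0.0005] [-0.0032  0.0008 -0.138 ] dist 0.158 turn 0.138 q6~0.24
```

View pics/w6.png

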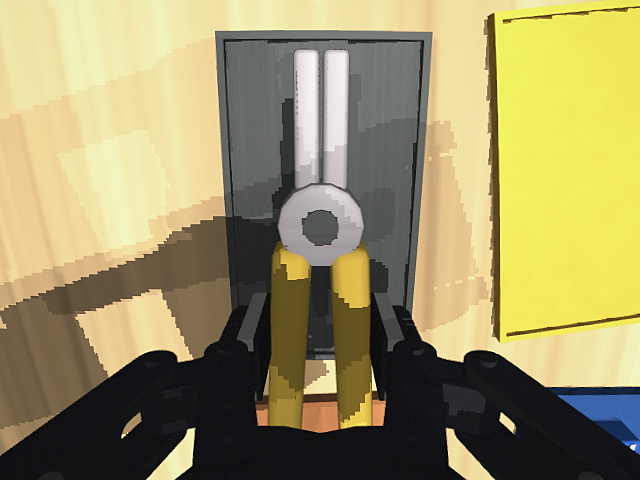

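Converted, -0.138 rad / 3.1416 = -0.0439.

```bash
python3 tip.py 321 50 -.007
```

```text
[ 0.0946  0.001  -0.007 ]
```

Request:
jog_arm --pt "0.03 0.004 0.038 0 0 0 -0.0318" --pt "0.03 0.008 0.075 0 0 0 -0.0439" --pt "0.03 0.012 0.11 0 0 0 -0.0439" --pt "0.03 0.0175 0.157 0 -0.001 0 -0.0439" --pt "0.03 0.0175 0.157 0 -0.001 0 -0.0439" --pt "0.03 0.0175 0.157 0 -0.001 0 -0.0439" --pt "0.03 0.0175 0.157 0 -0.001 0 -0.0439" --pt "0.03 0.0175 0.157 0 -0.001 0 -0.0439" --pt "0.03 0.0175 0.157 0 -0.001 0 -0.0439" --pt "0.03 0.0175 0.157 0 -0.001 0 -0.0439"

```text
t: 24.8
tool_pos: [0.6114, 0.2144, 0.0869]
tool_rot: [2.112, 2.323, 0.003]
contact_force: [1.0, -0.7, -0.6]
opening: 0.037
grip_force: 40.8
```

```bash
python3 go.py .6110 .2144 .008 .095
```

```text
t 24.80 pos [0.6114 0.2144 0.0869] open 0.0370 grip 40.8 F [ 1.  -0.7 -0.6]
[ 0.0001 -0.0006  0.0789] [0.0027 0.0002 0.0005] dist 0.079 turn 0.003 q6~0.24
```

Request:
jog_arm --pt "0.03 0 0 0.03 0 0 0" --pt "0.03 0 0 0.06 0 0 0" --pt "0.03 0 0 0.072 0 0 0" --pt "0.03 0 0 0.078 0 0 0" --pt "0.03 0 0 0.078 0 0 0" --pt "0.03 0 0 0.078 0 0 0"

```text
t: 25.3
tool_pos: [0.613, 0.2145, 0.0098]
tool_rot: [2.111, 2.323, 0.005]
contact_force: [-0.2, 0.2, -1.4]
opening: 0.037
grip_force: 41.3
```

Request:
jog_arm --pt "0.056 0 0 0 0 0 0" --pt "0.056 0 0 0 0 0 0" --pt "0.056 0 0 0 0 0 0" --pt "0.056 0 0 0 0 0 0" --pt "0.056 0 0 -0.03 0 0 0" --pt "0.056 0 0 -0.07 0 0 0" --pt "0.056 0 0 -0.11 0 0 0" --pt "0.056 0 0 -0.15 0 0 0" --pt "0.056 0 0 -0.19 0 0 0" --pt "0.056 0 0 -0.19 0 0 0"

```text
t: 26.13
tool_pos: [0.6173, 0.2155, 0.2109]
tool_rot: [2.105, 2.315, 0.026]
contact_force: [1.6, -0.7, 1.5]
opening: 0.0562
grip_force: 0.0
```

```bash
python3 go.py .45 -.2 .22 -.4 .28 -.55 .22 -1.0
```

```text
t 26.13 pos [0.6173 0.2155 0.2109] open 0.0562 grip 0.0 F [ 1.6 -0.7  1.5]
[-0.3977 -0.2057 -0.0142] [ 0.02   -0.0072  0.4951] dist 0.448 turn 0.496 q6~-0.02
[-0.7299 -0.4081 -0.0191] [ 0.0176 -0.0133  1.0951] dist 0.837 turn 1.095 q6~-0.10
```

Converted, 1.095 rad / 3.1416 = 0.3485.

Request:
jog_arm --pt "0.056 -0.4 -0.206 -0.014 0 0 0.1576" --pt "0.056 -0.4 -0.206 -0.014 0 0 0.1576" --pt "0.056 -0.4 -0.206 -0.014 0 0 0.1576" --pt "0.056 -0.4 -0.206 -0.014 0 0 0.1576" --pt "0.056 -0.4 -0.206 -0.014 0 0 0.1576" --pt "0.056 -0.4 -0.206 -0.014 0 0 0.1576" --pt "0.056 -0.4 -0.206 -0.014 0 0 0.1576" --pt "0.056 -0.4 -0.206 -0.014 0 0 0.1576" --pt "0.056 -0.4 -0.206 -0.014 0 0 0.1576" --pt "0.056 -0.4 -0.206 -0.014 0 0 0.1576" --pt "0.056 -0.73 -0.408 -0.015 0 0 0.3485" --pt "0.056 -0.73 -0.408 -0.015 0 0 0.3485" --pt "0.056 -0.73 -0.408 -0.015 0 0 0.3485" --pt "0.056 -0.73 -0.408 -0.015 0 0 0.3485" --pt "0.056 -0.73 -0.408 -0.015 0 0 0.3485" --pt "0.056 -0.73 -0.408 -0.015 0 0 0.3485" --pt "0.056 -0.73 -0.408 -0.015 0 0 0.3485" --pt "0.056 -0.73 -0.408 -0.015 0 0 0.3485" --pt "0.056 -0.73 -0.408 -0.015 0 0 0.3485" --pt "0.056 -0.73 -0.408 -0.015 0 0 0.3485"

```text
t: 27.8
tool_pos: [0.2756, -0.5497, 0.2127]
tool_rot: [3.013, 0.883, 0.005]
contact_force: [1.5, -0.1, 0.0]
opening: 0.0561
grip_force: 0.0
```

Request:
jog_arm --pt "0.056 0 0 0 0 0 0" --pt "0.056 0 0 0 0 0 0" --pt "0.056 0 0 0 0 0 0"

```text
t: 28.05
tool_pos: [0.2769, -0.5476, 0.2123]
tool_rot: [-3.015, -0.884, -0.005]
contact_force: [0.1, -0.1, -0.6]
opening: 0.056
grip_force: 0.0
```

```bash
cat > mf.py <<'E'
from h import *
t=imaging.get_image("top");cv2.imwrite("pics/t9.png",t[:,:,::-1]);p=cam("top")
cv2.imwrite("pics/t9c.png",cv2.resize(t[130:370,90:570,::-1],(800,400),interpolation=2))
M=dict(OBJ);M["pliers"]=box(.044,-.075,.012,0,.018,.032)
# object: tray pose, roi box inside the tray
J={"pliers":((.6092,.2348,.095),None),"awl":((.6362,-.239,-.0963),None),"level":((.638,-.0063,-.0775),(275,163,385,210)),"block":((.4502,.0003,.0085),None)}
h=cv2.cvtColor(t,cv2.COLOR_RGB2HSV)
for k,(tr,_) in J.items():
    q=proj(p,place(M[k],[*tr,.005]));print(k,"expected silhouette",np.round([q.min(0),q.max(0)],1).tolist())
    cv2.polylines(t,[np.round(cv2.convexHull(q.astype(np.float32))*16).astype(int)],True,(255,0,255),1,shift=4)
cv2.imwrite("pics/t9o.png",cv2.resize(t[130:370,90:570,::-1],(800,400),interpolation=2))
E
python3 mf.py
```

```text
pliers expected silhouette [[155.4, 190.2], [219.3, 224.9]]
awl expected silhouette [[479.0, 175.1], [541.8, 198.1]]
level expected silhouette [[280.9, 170.6], [379.5, 205.2]]
block expected silhouette [[286.1, 300.6], [372.6, 335.6]]
```

View pics/t9o.png

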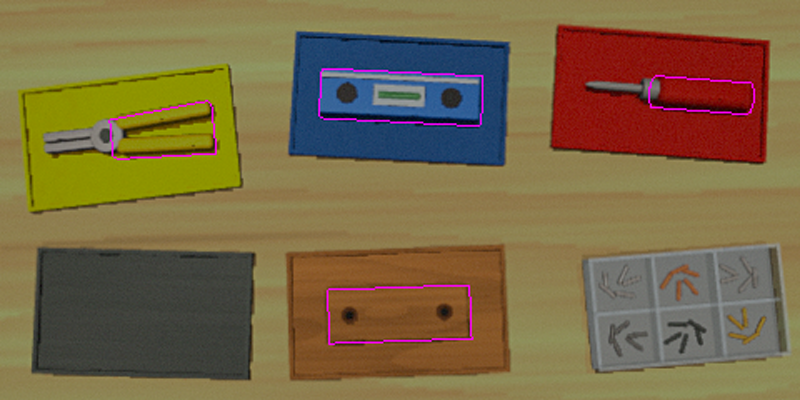

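The overlay shows each tool in its own tray, matching the ideal centred outline to within 1–2 px (about 2–3 mm). The grey tray is empty and the sorter has not moved.

```bash
python3 -c "
from station import ctrl, imaging, job
print(job.finish_job())"
```

```text
the job is handed in; nothing more can be done
None
```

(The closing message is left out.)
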